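# Sort the keeper bars, then hold the long one against the sprung stop

## Robot

A 6-joint arm with a two-finger parallel gripper is mounted at the origin on the work surface. World frame = base frame: x ahead of the robot, y to its left, z up, the work surface at z = 0. Lengths are in m, angles in rad, forces in N, time in s.
With the tool pointing down it reaches from about 0.275 to 0.85 m from the base axis. Payload 19 kg.
Tool frame: the origin (TCP) lies at the very end of the fingers, on their centre line; the grasp point (between the pads) lies 19 mm behind it; z points along the fingers, y is the direction in which the jaws open and shut (so a half turn about z gives the same grasp; the last joint's range is limited). The gripper opens to 85 mm and grips with 20 to 120 N. Pads are 22 mm wide; open, the fingers measure 114 mm over their backs; the gripper's body (76 mm by 85 mm) begins 54 mm behind the grasp point. The pads swing forward as they close: fully open they stand 13 mm farther back than shut.
Start: joints at [-1.304, 0.15, 1.437, -0, 1.554, -0.134], TCP at [0.224, -0.529, 0.231] pointing down, gripper open.
Joint ranges: [-2.8, 2.8], [-0.68, 2.1], [0.12, 2.68], [-1.39, 4.53], [0.16, 2.79], [-2.81, 2.81]. Speed limits (rad/s): [1.89, 1.89, 2.22, 3.01, 3.01, 3.01].

## Interface

Orientations are given as a 3x3 rotation matrix whose columns are the frame's x, y, z axes.
In Python, from plant import sensors, viewer, ticket gives the robot as it stands.
- The arm moves only by the shell command python3 -m creep 'ROWS' [FORCE]. ROWS is JSON, a list that holds one entry, the list of rows, each a list of 7 numbers: the shift along the tool's x, y, z in m, then the turn, a rotation vector about the tool's x, y, z in rad, then the closure, from -1 (fully open) to 1 (shut). A call has 1 to 12 rows; each row shifts and turns the commanded pose from where the row before left it, along the tool's axes as they then stand; what a row does not reach is not made up. A row lasts 1/12 s, in which the tool goes at most 41.7 mm and 7.16 degrees, less where a joint would pass 70% of its speed; a pose out of reach is approached as far as the arm can. A call is refused whole if a number of a shift passes 0.0417 or a number of a turn 0.125, either way. A call with a gripper value outside its range is refused whole. The fingers move at their own pace and stop on an object; FORCE is the grip in N (left out, the last holds). Time passes only in rows, so rows that do not move let the fingers close. It gives the time, the measured TCP pose, the force and the opening at its end, in the units of the state.
- sensors.get_obs(): the state, without advancing time (a new reading comes with each control period).
- viewer.grab_frame(name): name is "scene" or "top"; returns a dict with "color" (480x640x3 uint8, blue, green, red), "fx", "fy", "cx", "cy" (pixels), "eye" and "rotation" of the camera in the world. Camera axes: x right, y down, z forward; pixel columns grow to the right and rows downward; lengths in m; the calibration is good to about 2 mm. A picture is of the moment at which its call begins. There is no depth.
- ticket.job_done(): hands the job in, once; it reports no verdict.
The state is a dict: "time_s": time; "q": joint angles; "dq": joint speeds; "joint_efforts": joint torques, N m; "ee_pos": TCP position; "tool_rot": TCP orientation; "wrist_force": force on the tool from outside, world axes, zero at the start; "ft_torque": the same for the moment, N m; "gripper_width": opening from 0.0 (shut) to 1.0 (fully open).
Only numpy, scipy, OpenCV 4.12 (cv2) and the standard library are available. Lean on these libraries where they do the work, as an engineer would, in place of code of your own. Each camera call takes 0.05 s, during which the arm holds its last target. There are 200 camera calls.

## Task

Lay the loose short and medium keeper bars flat in the blue tray, each in the row of its own length beside the spare already there. Then take the long bar to the grey jig, lay it on the bed between the yellow lines, and press its end squarely against the sprung stop until the red pointer stands in the green band (about 10 N), never ramming the stop to the end of its travel. Finish while still holding that steady push, so that a mate can bolt the bar down, and leave the jar, grease block, ratchet and spare bars where they are.

Things in the scene. Friction and masses are not known exactly. Their poses are not given: they have to be found in the camera images.
- bar_short: Loose short keeper bar, 45 mm long (along its x), 24 mm wide (y), 26 mm high (z); galvanised steel with a dark bolt hole near each end of its top; about 200 g. Origin: centre of its underside; z up. Lies on the table at the start; which of the three bars lies where changes.
- bar_medium: Loose medium keeper bar, 65 mm long (along its x), 24 mm wide (y), 26 mm high (z); galvanised steel with a dark bolt hole near each end of its top; about 300 g. Origin: centre of its underside; z up. Lies on the table at the start.
- bar_long: Long keeper bar (only one), 85 mm long (along its x), 24 mm wide (y), 26 mm high (z); galvanised steel with a dark bolt hole near each end of its top; about 400 g. Origin: centre of its underside; z up. Lies on the table at the start; the one to press against the stop.
- tray: Fixed blue tray, 149 mm (its x) by 140 (y), 14 mm high, floor 4 mm, walls 5 mm. A divider parts it into two rows along y, each 130 mm long inside: the short row 57 mm wide in x (on the -x side), the medium row 77 mm wide (+x side). Bars lie across a row, their length along the tray's x. Origin: centre of its underside on the table; z up.
- row_short (a point): Centre of the floor of the tray's short row (4 mm above the table), axes as the tray's. The spare lies 47 mm to +y of it; the rest of the row, towards -y, is free.
- row_medium (a point): Centre of the floor of the tray's medium row (4 mm above the table), axes as the tray's. The spare lies 47 mm to +y of it; the rest of the row, towards -y, is free.
- spare_short: Spare short bar already in the short row, as bar_short; stays there.
- spare_medium: Spare medium bar already in the medium row, as bar_medium; stays there.
- jig: Fixed grey jig plate, 240 mm (its x) by 110 (y); flat bed 10 mm above the table. Origin: centre of its underside; x is the push direction, towards the stop. Yellow lines on the bed at y = +/-14.5 mm: the bar lies between them, along x, centred on y = 0. At the +x end a spring housing 50 mm high; at x 15 to 71, y 32 to 54 a white scale block 36 mm above the table with a green band on top.
- pad_face (a point): Centre of the front face of the sprung stop's black rubber pad, 23 mm above the table on the jig's centre line, 20 mm to +x of the jig's origin while unpressed; axes as the jig's. The pad is 40 mm wide, 28 mm high, starts 1 mm above the bed, faces the jig's -x and moves with the stop (12 mm thick with the pad, top 39 mm above the table).
- stop (a joint): Travel of the sprung stop, m: 0 unpressed, grows as it is pushed along the jig's +x, hard end at 0.030. Spring without preload, 700 N/m (7 N at 0.010, 10.5 N at 0.015, 14 N at 0.020). A red pointer on the stop shows it on the scale: in the green band from 0.010 to 0.020.
- jar: Green glass jar with brass lid, 66 mm across, 95 mm high, at the back of the table; bystander. Origin: centre of its underside.
- grease_block: Brass block 50 mm square, 35 mm high, with two grease nipples, at the back; bystander. Origin: centre of its underside.
- ratchet: Rusted steel ratchet handle, about 205 mm long, lying flat at the back; bystander. Origin: middle of its handle, on the table.
Things that resemble listed ones, but are neither listed nor needed, are in the scene too. Leave any pink or turquoise look-alike of the bar_short alone.

How it is judged:
On the way:
1. the short and the medium bar lie released in their own rows of the tray (x of bar_short in the frame of row_short between -0.01 and 0.01 m and y of bar_short in the frame of row_short between -0.056 and 0.056 m and z of bar_short in the frame of row_short below 0.004 m and angle between each of bar_short, bar_medium's own z axis and vertical below 0.15 rad and angle between the x axis of each of bar_short, bar_medium and the x axis of tray, either way round below 0.3 rad and contact force between the fingers and bar_short below 0.1 N and linear speed of each of bar_short, bar_medium below 0.02 m/s and x of bar_medium in the frame of row_medium between -0.01 and 0.01 m and y of bar_medium in the frame of row_medium between -0.056 and 0.056 m and z of bar_medium in the frame of row_medium below 0.004 m and contact force between the fingers and bar_medium below 0.1 N), for 0.2 s.
At the end, for the whole second after the job is handed in: Short and medium bars flat, released, at rest in their own rows (10 mm of mid-row, 0.3 rad of square). Long bar level on the jig bed, 8 mm of the centre line, 0.12 rad of square, held by the fingers against the pad at 6 to 15.5 N, stop in by 10 to 20 mm (all of step 1 and value of joint stop between 0.01 and 0.02 m and contact force between bar_long and stop between 6 and 15.5 N and contact force between the fingers and bar_long above 2 N and angle between the x axis of bar_long and the x axis of jig, either way round below 0.12 rad and y of bar_long in the frame of jig between -0.008 and 0.008 m and z of bar_long in the frame of jig between 0.006 and 0.016 m and angle between bar_long's own z axis and vertical below 0.12 rad and linear speed of bar_long below 0.01 m/s); the arm keeps its last pose, push and grip.
It fails at once if the stop is rammed to the end of its travel (value of joint stop above 0.028 m).
It fails at once if the jar, grease block or ratchet is disturbed (moved more than 20 mm) (distance of any of jar, grease_block, ratchet from where it was at the start of the episode above 0.02 m).
It fails at once if the spare short or medium bar is disturbed (moved more than 20 mm) (distance of any of spare_short, spare_medium from where it was at the start of the episode above 0.02 m).
It also fails if it takes over 59 s, if anything falls off the work surface, if the arm or the gripper's body presses on something with over 40 N, if the wrist force passes 120 N, or if a joint passes its speed limit or range.

## Working session

There is one attempt and no reset: what is moved stays moved. The work goes in short steps, Python scripts to look and compute and a shell command to move; the robot and the scene stay as the last step left them, time stands still between calls to the robot, and variables do not carry over. Pictures are saved under pics/ and viewed, about 8 in all and at most 12, crops included, and the job is handed in when it is done.

```bash
ls; mkdir -p pics; python3 - <<'E'
from plant import sensors, viewer
import cv2,numpy as np
for n in("scene","top"):
    f=viewer.grab_frame(n); cv2.imwrite(f"pics/{n}0.png",f["color"]); print(n,f["fx"],f["fy"],f["cx"],f["cy"],np.round(f["eye"],4),np.round(f["rotation"],4).tolist())
o=sensors.get_obs(); print(o["time_s"],o["ee_pos"],np.round(o["tool_rot"],3).tolist(),o["wrist_force"],o["gripper_width"])
E
```

```text
pics
scene 488.19529639860156 488.19529639860156 319.9784308349366 241.13540802446076 [ 0.8845 -0.3736  0.8617] [[0.8346, 0.4745, -0.2798], [0.5508, -0.7076, 0.4427], [0.012, -0.5235, -0.8519]]
top 476.24547177177476 476.24547177177476 321.8176210017738 250.91625046610923 [0.4329 0.0467 1.0056] [[-0.055, -0.9767, 0.2076], [-0.9985, 0.0529, -0.0159], [0.0045, -0.2081, -0.9781]]
0.1 [ 0.22426981 -0.52923826  0.23076723] [[0.921, 0.39, -0.0], [0.39, -0.921, 0.001], [0.0, -0.001, -1.0]] [ 0.7714998   0.14261789 -0.41313753] 0.9951890786637129
```

View pics/top0.png

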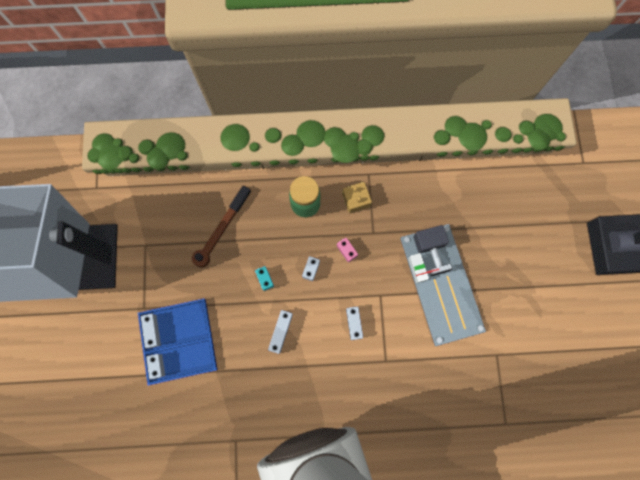

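View pics/scene0.png

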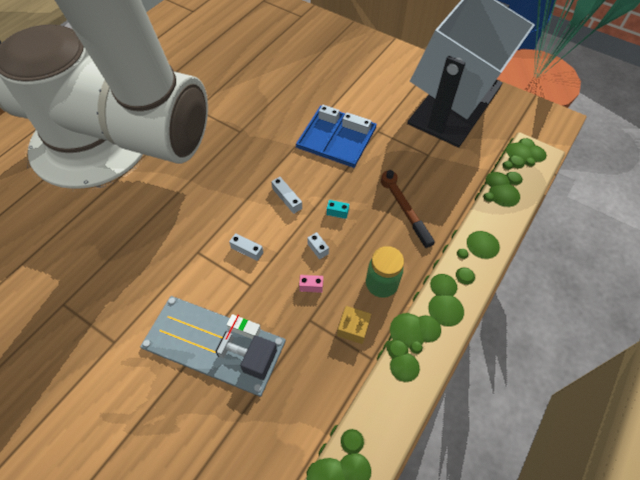

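Top view: grey bars at about (311,268), (354,323) and (281,332), pink at (347,249), turquoise at (264,278). The tray is near (178,342) with its spares at (150,330) and (154,366), and the jig near (443,285). By apparent length, short is (311,268), medium (354,323) and long (281,332). I'll confirm this in an enlarged crop and measure.

```bash
python3 - <<'E'
import cv2,numpy as np
t=cv2.imread("pics/top0.png");s=cv2.imread("pics/scene0.png")
def c(im,x,y,w,h,k): return cv2.resize(im[y:y+h,x:x+w],None,fx=k,fy=k,interpolation=cv2.INTER_CUBIC)
a=c(t,245,235,130,125,3); b=c(t,395,220,100,125,3)
d=c(s,220,170,135,130,3)[:225*1]
out=np.zeros((600,800,3),np.uint8)
out[:375,:390]=a; out[:375,400:700]=b; out[375:600,:405]=d; 
e=c(t,130,295,95,75,3); out[375:600,410:695]=e
cv2.imwrite("pics/crop1.png",out)
for n,im in(("top",t),("scene",s)):
    hsv=cv2.cvtColor(im,cv2.COLOR_BGR2HSV)
    for nm,p in {"top":dict(sh=(311,268),med=(354,323),lo=(281,332),ss=(154,366),sm=(150,330)),"scene":dict(sh=(318,245),med=(246,246),lo=(287,194))}[n].items():
        print(n,nm,hsv[p[1]-2:p[1]+3:2,p[0]-2:p[0]+3:2].reshape(-1,3).tolist())
    print(hsv[300,230] , hsv[290,440])
E
```

```text
top sh [[106, 28, 212], [108, 28, 216], [104, 27, 216], [105, 28, 220], [104, 28, 219], [104, 26, 218], [104, 28, 207], [104, 25, 218], [106, 26, 218]]
top med [[102, 27, 220], [104, 27, 219], [103, 24, 221], [102, 26, 220], [104, 24, 220], [102, 26, 219], [104, 26, 220], [104, 27, 221], [104, 26, 218]]
top lo [[106, 24, 199], [104, 28, 207], [103, 28, 210], [104, 28, 197], [104, 24, 200], [106, 27, 201], [104, 24, 199], [105, 28, 200], [106, 28, 198]]
top ss [[104, 28, 219], [102, 26, 218], [106, 27, 219], [105, 26, 220], [105, 26, 219], [103, 27, 219], [104, 24, 221], [105, 26, 220], [104, 28, 219]]
top sm [[106, 26, 216], [106, 27, 218], [104, 28, 217], [104, 26, 219], [103, 27, 217], [104, 27, 220], [103, 27, 218], [106, 27, 220], [104, 27, 218]]
[ 15 113 172] [101  24 170]
scene sh [[101, 29, 217], [101, 28, 219], [98, 28, 211], [100, 27, 215], [100, 28, 215], [101, 27, 131], [100, 28, 213], [100, 28, 191], [30, 11, 24]]
scene med [[100, 28, 213], [100, 29, 212], [100, 29, 214], [100, 28, 212], [99, 28, 212], [102, 28, 213], [100, 27, 198], [100, 28, 213], [103, 29, 213]]
scene lo [[101, 29, 193], [101, 28, 202], [101, 28, 203], [103, 28, 215], [101, 28, 216], [100, 27, 215], [101, 29, 210], [100, 28, 215], [100, 28, 216]]
[ 16 131 211] [ 47 152 104]
```

View pics/crop1.png

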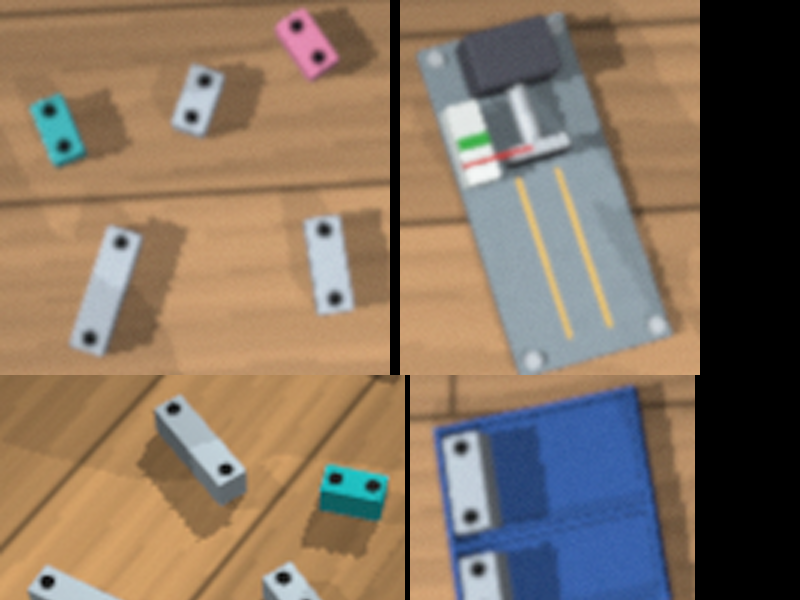

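The crop confirms it: three grey bars, the turquoise and pink ones being look-alikes, and the upper spare (medium row) is the longer one. Next I triangulate the bolt holes and find the tray and jig.

```bash
cat > h.py <<'E'
import cv2,numpy as np
CAM={"scene":(488.195,319.978,241.135,[.8845,-.3736,.8617],[[0.8346,0.4745,-0.2798],[0.5508,-0.7076,0.4427],[0.012,-0.5235,-0.8519]]),
"top":(476.245,321.818,250.916,[.4329,.0467,1.0056],[[-0.055,-0.9767,0.2076],[-0.9985,0.0529,-0.0159],[0.0045,-0.2081,-0.9781]])}
def ray(n,p):
    f,cx,cy,e,R=CAM[n]; d=np.array(R)@[(p[0]-cx)/f,(p[1]-cy)/f,1]; return np.array(e),d/np.linalg.norm(d)
def plane(n,p,z): e,d=ray(n,p); return e+d*(z-e[2])/d[2]
def tri(pt,ps):
    (a,u),(b,v)=ray("top",pt),ray("scene",ps)
    s=np.linalg.lstsq(np.c_[u,-v],b-a,rcond=None)[0]; A,B=a+s[0]*u,b+s[1]*v
    return (A+B)/2,np.linalg.norm(A-B)
def holes(im,p,r=26):
    "two dark round holes nearest p"
    g=im[p[1]-r:p[1]+r,p[0]-r:p[0]+r]; hsv=cv2.cvtColor(g,cv2.COLOR_BGR2HSV)
    m=((hsv[...,1]<45)&(hsv[...,2]>175)).astype(np.uint8)
    n,l,st,c=cv2.connectedComponentsWithStats(m,connectivity=4); k=l[r,r] if l[r,r] else 1+np.argmin(np.hypot(*(c[1:]-r).T)+1e3*(st[1:,4]<60))
    face=(l==k).astype(np.uint8)
    hull=np.zeros_like(face); cv2.fillConvexPoly(hull,cv2.convexHull(cv2.findNonZero(face)),1)
    w=np.where(hull,np.clip(150.-hsv[...,2],0,None),0); w[w<30]=0
    n,l,st,c=cv2.connectedComponentsWithStats((w>0).astype(np.uint8)); o=[]
    for i in np.argsort(-st[1:,4])[:2]+1:
        ys,xs=np.where(l==i); q=w[ys,xs]; o.append(((xs*q).sum()/q.sum()+p[0]-r,(ys*q).sum()/q.sum()+p[1]-r))
    return o
def bar(t,s,pt,ps,r=26):
    T,S=holes(t,pt,r),holes(s,ps,r)
    best=min(([tri(T[0],S[i]),tri(T[1],S[1-i])] for i in(0,1)),key=lambda q:q[0][1]+q[1][1])
    (A,ea),(B,eb)=best; d=B-A
    return (A+B)/2,np.degrees(np.arctan2(d[1],d[0]))%180,np.linalg.norm(d),(ea,eb),T,S
E
python3 - <<'E'
from h import *
np.set_printoptions(precision=4,suppress=True)
t=cv2.imread("pics/top0.png");s=cv2.imread("pics/scene0.png")
for n,a,b in(("short",(311,268),(318,245)),("medium",(354,323),(246,246)),("long",(281,332),(287,194)),("sp_s",(154,366),(328,114)),("sp_m",(150,330),(357,122))):
    c,y,L,e,T,S=bar(t,s,a,b,15 if n[:2]=="sp" else 24 ); print(n,c,"yaw%.1f holes %.4f"%(y,L),np.round(e,4),np.round(T,1).tolist(),np.round(S,1).tolist())
def big(m):
    c=max(cv2.findContours(m,cv2.RETR_EXTERNAL,cv2.CHAIN_APPROX_NONE)[0],key=cv2.contourArea);return cv2.convexHull(c)[:,0]
for n,im in(("top",t),("scene",s)):
    h=cv2.cvtColor(im,cv2.COLOR_BGR2HSV)
    m=cv2.inRange(h,(105,120,60),(125,255,255))
    if n=="scene": m[:90]=0
    hull=big(m); q=cv2.approxPolyN(hull.reshape(-1,1,2),4)[0] if hasattr(cv2,"approxPolyN") else cv2.boxPoints(cv2.minAreaRect(hull))
    print(n,"tray quad",q.tolist()); P=np.array([plane(n,p,.014)[:2] for p in q]); print(P, P.mean(0), [np.linalg.norm(P[i]-P[i-1]) for i in range(4)])
    y=cv2.inRange(h,(18,110,170),(30,255,255)); 
    x0,y0,x1,y1=(400,225,490,345) if n=="top" else (135,290,290,395)
    z=np.zeros_like(y); z[y0:y1,x0:x1]=y[y0:y1,x0:x1]
    k,l,st,c=cv2.connectedComponentsWithStats(z)
    for i in range(1,k):
        if st[i,4]<15: continue
        r=cv2.fitLine(cv2.findNonZero((l==i).astype(np.uint8)),cv2.DIST_L2,0,.01,.01).ravel(); pp=cv2.findNonZero((l==i).astype(np.uint8))[:,0]-r[2:]
        a=pp@r[:2]; E=[r[2:]+r[:2]*a.min(),r[2:]+r[:2]*a.max()]; W=[plane(n,e,.0102)[:2] for e in E]
        print(n,"line",st[i,4],np.round(E,1).tolist(),np.round(W,4).tolist())
    g=cv2.inRange(h,(90,12,95),(115,90,185)); z=np.zeros_like(g); z[y0-5:y1+5,x0-5:x1+5]=g[y0-5:y1+5,x0-5:x1+5]
    z=cv2.morphologyEx(z,cv2.MORPH_CLOSE,np.ones((5,5)))
    q=cv2.approxPolyN(big(z).reshape(-1,1,2),4)[0]; P=np.array([plane(n,p,.01)[:2] for p in q]); print(n,"jig",q.tolist(),P,P.mean(0),[np.linalg.norm(P[i]-P[i-1]) for i in range(4)])
E
```

```text
short [0.6071 0.0563 0.0261] yaw157.5 holes 0.0271 [0.0007 0.0005] [[312.8, 261.4], [308.4, 273.5]] [[313.9, 237.2], [321.5, 246.7]]
medium [ 0.4884 -0.0271  0.0262] yaw5.4 holes 0.0469 [0.0008 0.0007] [[352.6, 311.1], [356.3, 334.1]] [[255.2, 248.1], [235.3, 238.4]]
long [0.4793 0.1256 0.0259] yaw159.5 holes 0.0670 [0.001  0.0007] [[274.5, 347.4], [284.8, 315.4]] [[277.3, 180.7], [294.8, 201.0]]
sp_s [0.4247 0.3789 0.0296] yaw10.5 holes 0.0269 [0.0012 0.0014] [[152.3, 359.4], [154.4, 372.9]] [[323.7, 107.9], [334.0, 111.5]]
sp_m [0.4959 0.3905 0.0298] yaw9.2 holes 0.0470 [0.0008 0.001 ] [[149.8, 341.7], [146.5, 318.7]] [[347.5, 115.8], [365.9, 121.8]]
top tray quad [[216, 369], [148, 384], [138, 312], [205, 299]]
[[0.4114 0.2575]
 [0.3897 0.3938]
 [0.5349 0.4174]
 [0.5543 0.279 ]] [0.4726 0.3369] [np.float64(0.1445459519937932), np.float64(0.1380627370891108), np.float64(0.1471638732980942), np.float64(0.1397087452245735)]
top jig [[485, 331], [434, 345], [401, 237], [448, 225]] [[ 0.457  -0.2969]
 [ 0.4346 -0.1886]
 [ 0.6656 -0.1414]
 [ 0.6867 -0.2454]] [ 0.561  -0.2181] [np.float6
[... 159 characters left out ...]
], [294, 146], [320, 106]]
[[0.5382 0.4179]
 [0.5618 0.273 ]
 [0.4139 0.2491]
 [0.3916 0.3921]] [0.4764 0.333 ] [np.float64(0.1488360346448808), np.float64(0.14678501074682063), np.float64(0.1498817548925463), np.float64(0.14475498482651103)]
scene line 97 [[167.8, 316.5], [221.9, 337.3]] [[0.4601, -0.2264], [0.5697, -0.2024]]
scene line 103 [[159.9, 330.3], [215.0, 352.0]] [[0.4667, -0.2546], [0.577, -0.2305]]
scene jig [[285, 339], [260, 395], [140, 347], [170, 296]] [[ 0.6671 -0.1411]
 [ 0.6898 -0.2465]
 [ 0.4589 -0.2979]
 [ 0.4347 -0.1929]] [ 0.5626 -0.2196] [np.float64(0.23803683777774592), np.float64(0.10774542304294044), np.float64(0.2365282962958195), np.float64(0.10771656741264515)]
```

Hole triangulation gives top heights of 26 mm (loose bars) and 30 mm (spares on the 4 mm floor), with ray misses of at most 1.4 mm. The hole spacings order the lengths as expected. Tray is at (0.4745, 0.3345) with yaw 9.6°, jig at (0.562, -0.219) with yaw 12.3°. A small planner will work out shifts in tool axes.

```bash
cat > go.py <<'E'
import sys,numpy as np
from plant import sensors
o=sensors.get_obs(); R=np.array(o["tool_rot"]); p=np.array(o["ee_pos"])
print("t %.1f"%o["time_s"],"p",np.round(p,4),"yaw %.2f tilt %.3f"%(np.degrees(np.arctan2(R[1,0],R[0,0])),np.arccos(-R[2,2])),"F",np.round(o["wrist_force"],1),"w %.3f"%o["gripper_width"])
for a in sys.argv[1:]:
    x,y,z,yaw=map(float,a.split(",")); d=R.T@(np.array([x,y,z])-p)
    t=-(np.radians(yaw)-np.arctan2(R[1,0],R[0,0])); print("shift",np.round(d,4),"n>=%d"%np.ceil(np.abs(d).max()/.035),"turn %.3f"%t)
E
python3 go.py .6071,.0563,.12,-22.5
```

```text
t 0.1 p [ 0.2243 -0.5292  0.2308] yaw 22.96 tilt 0.001 F [ 0.8  0.1 -0.4] w 0.995
shift [ 0.5809 -0.3897  0.1112] n>=17 turn 0.793
```

```bash
python3 -m creep '[[[0.029,-0.0195,0.0055,0,0,0,-1],[0.029,-0.0195,0.0055,0,0,0,-1],[0.029,-0.0195,0.0055,0,0,0,-1],[0.029,-0.0195,0.0055,0,0,0,-1],[0.029,-0.0195,0.0055,0,0,0,-1],[0.029,-0.0195,0.0055,0,0,0,-1],[0.029,-0.0195,0.0055,0,0,0,-1],[0.029,-0.0195,0.0055,0,0,0,-1],[0.029,-0.0195,0.0055,0,0,0,-1],[0.029,-0.0195,0.0055,0,0,0,-1]]]' 60 && python3 -m creep '[[[0.029,-0.0195,0.0055,0,0,0,-1],[0.029,-0.0195,0.0055,0,0,0,-1],[0.029,-0.0195,0.0055,0,0,0,-1],[0.029,-0.0195,0.0055,0,0,0,-1],[0.029,-0.0195,0.0055,0,0,0,-1],[0.029,-0.0195,0.0055,0,0,0,-1],[0.029,-0.0195,0.0055,0,0,0,-1],[0.029,-0.0195,0.0055,0,0,0,-1],[0.029,-0.0195,0.0055,0,0,0,-1],[0.029,-0.0195,0.0055,0,0,0,-1]]]' && python3 -m creep '[[[0,0,0,0,0,0.113,-1],[0,0,0,0,0,0.113,-1],[0,0,0,0,0,0.113,-1],[0,0,0,0,0,0.113,-1],[0,0,0,0,0,0.113,-1],[0,0,0,0,0,0.113,-1],[0,0,0,0,0,0.115,-1],[0,0,0,0,0,0,-1]]]' ; python3 go.py .6071,.0563,.005,-22.5
```

```text
time_s: 0.93
ee_pos: [0.4157, -0.2351, 0.1759]
tool_rot: [[0.921, 0.39, -0.0], [0.39, -0.921, 0.0], [-0.0, -0.0, -1.0]]
wrist_force: [1.0, -0.2, 0.1]
gripper_width: 0.997
time_s: 1.77
ee_pos: [0.6067, 0.0578, 0.1207]
tool_rot: [[0.921, 0.39, -0.0], [0.39, -0.921, 0.0], [-0.0, -0.0, -1.0]]
wrist_force: [0.0, -1.3, 0.4]
gripper_width: 1.001
time_s: 2.43
ee_pos: [0.606, 0.056, 0.121]
tool_rot: [[0.922, -0.388, -0.001], [-0.388, -0.922, 0.0], [-0.001, 0.0, -1.0]]
wrist_force: [-0.0, -0.0, 0.6]
gripper_width: 0.997
t 2.4 p [0.606 0.056 0.121] yaw -22.82 tilt 0.001 F [-0.  -0.   0.6] w 0.997
shift [ 0.001  -0.0007  0.116 ] n>=4 turn -0.006
```

```bash
python3 -m creep '[[[0.001,-0.001,0.024,0,0,0,-0.3],[0,0,0.024,0,0,0,-0.3],[0,0,0.024,0,0,0,-0.3],[0,0,0.022,0,0,0,-0.3],[0,0,0.015,0,0,0,-0.3],[0,0,0.007,0,0,0,-0.3],[0,0,0,0,0,0,-0.3],[0,0,0,0,0,0,-0.3]]]' && python3 -m creep '[[[0,0,0,0,0,0,1],[0,0,0,0,0,0,1],[0,0,0,0,0,0,1],[0,0,0,0,0,0,1],[0,0,0,0,0,0,1],[0,0,0,0,0,0,1],[0,0,0,0,0,0,1],[0,0,0,0,0,0,1]]]' 60 && python3 -m creep '[[[0,0,-0.02,0,0,0,1],[0,0,-0.03,0,0,0,1],[0,0,-0.03,0,0,0,1],[0,0,-0.02,0,0,0,1],[0,0,0,0,0,0,1]]]'; python3 go.py .4366,.3129,.105,9.6
```

```text
time_s: 3.1
ee_pos: [0.6077, 0.0565, 0.0058]
tool_rot: [[0.925, -0.381, 0.0], [-0.381, -0.925, 0.0], [0.0, -0.0, -1.0]]
wrist_force: [-0.4, 0.2, 0.7]
gripper_width: 0.651
time_s: 3.77
ee_pos: [0.6081, 0.0565, 0.0066]
tool_rot: [[0.924, -0.382, 0.002], [-0.382, -0.924, -0.0], [0.002, -0.001, -1.0]]
wrist_force: [-0.6, -0.6, 7.0]
gripper_width: 0.265
time_s: 4.18
ee_pos: [0.6094, 0.0565, 0.1106]
tool_rot: [[0.924, -0.382, 0.007], [-0.382, -0.924, -0.0], [0.007, -0.003, -1.0]]
wrist_force: [0.9, -0.1, -0.9]
gripper_width: 0.266
t 4.2 p [0.6094 0.0565 0.1106] yaw -22.45 tilt 0.007 F [ 0.9 -0.1 -0.9] w 0.266
shift [-0.2576 -0.1709  0.0044] n>=8 turn -0.559
```

```bash
python3 -m creep '[[[-0.0257,-0.0171,0,0,0,0,1],[-0.0257,-0.0171,0,0,0,0,1],[-0.0257,-0.0171,0,0,0,0,1],[-0.0257,-0.0171,0,0,0,0,1],[-0.0257,-0.0171,0,0,0,0,1],[-0.0257,-0.0171,0,0,0,0,1],[-0.0257,-0.0171,0,0,0,0,1],[-0.0257,-0.0171,0,0,0,0,1],[-0.0257,-0.0171,0,0,0,0,1],[-0.0257,-0.0171,0,0,0,0,1]]]' && python3 -m creep '[[[0,0,0.004,0,0,-0.112,1],[0,0,0,0,0,-0.112,1],[0,0,0,0,0,-0.112,1],[0,0,0,0,0,-0.112,1],[0,0,0,0,0,-0.112,1],[0,0,0,0,0,0,1],[0,0,0,0,0,0,1]]]'; python3 go.py .4366,.3129,.010,9.6
python3 - <<'E'
from plant import viewer
import cv2
a=[]
for n in("scene","top"):
    f=viewer.grab_frame(n)["color"]; cv2.imwrite(f"pics/{n}1.png",f)
    y,x=(70,260) if n=="scene" else (270,110)
    a.append(cv2.resize(f[y:y+130,x:x+130],None,fx=3,fy=3))
cv2.imwrite("pics/c2.png",cv2.hconcat(a))
E
```

```text
time_s: 5.02
ee_pos: [0.4341, 0.3138, 0.1051]
tool_rot: [[0.924, -0.382, -0.0], [-0.382, -0.924, 0.0], [-0.0, -0.0, -1.0]]
wrist_force: [1.2, 0.9, -1.9]
gripper_width: 0.267
time_s: 5.6
ee_pos: [0.4352, 0.3127, 0.1011]
tool_rot: [[0.987, 0.164, -0.0], [0.164, -0.987, 0.0], [-0.0, -0.0, -1.0]]
wrist_force: [-0.5, -0.1, -2.6]
gripper_width: 0.263
t 5.6 p [0.4352 0.3127 0.1011] yaw 9.42 tilt 0.000 F [-0.5 -0.1 -2.6] w 0.263
shift [0.0014 0.     0.0911] n>=3 turn -0.003
```

View pics/c2.png

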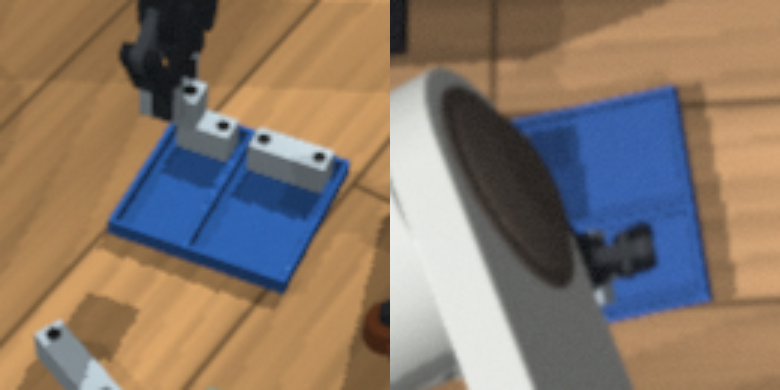

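Scene crop: the held short bar hangs over the short row, clear of the spare at crop (205,135). Lowering it now.

```bash
python3 -m creep '[[[0.001,0,0.022,0,0,0,1],[0,0,0.024,0,0,0,1],[0,0,0.02,0,0,0,1],[0,0,0.012,0,0,0,1],[0,0,0.008,0,0,0,1],[0,0,0.004,0,0,0,1],[0,0,0,0,0,0,1]]]'; python3 go.py
```

```text
time_s: 6.28
ee_pos: [0.4365, 0.313, 0.0115]
tool_rot: [[0.986, 0.166, 0.0], [0.166, -0.986, 0.0], [0.0, -0.0, -1.0]]
wrist_force: [0.2, 0.2, -1.2]
gripper_width: 0.267
t 6.3 p [0.4365 0.313  0.0115] yaw 9.57 tilt 0.000 F [ 0.2  0.2 -1.2] w 0.267
```

```bash
python3 -m creep '[[[0,0,0.001,0,0,0,1],[0,0,0,0,0,0,-0.1],[0,0,0,0,0,0,-0.1],[0,0,0,0,0,0,-0.1],[0,0,0,0,0,0,-0.1],[0,0,0,0,0,0,-0.1],[0,0,-0.01,0,0,0,-0.1],[0,0,-0.02,0,0,0,-0.1],[0,0,-0.03,0,0,0,-0.1],[0,0,-0.03,0,0,0,-0.1],[0,0,-0.02,0,0,0,-0.1]]]'; python3 go.py .4884,-.0271,.12,5.4
```

```text
time_s: 7.2
ee_pos: [0.4368, 0.3132, 0.124]
tool_rot: [[0.986, 0.167, 0.002], [0.167, -0.986, 0.001], [0.003, -0.001, -1.0]]
wrist_force: [1.3, 0.2, 0.6]
gripper_width: 0.551
t 7.2 p [0.4368 0.3132 0.124 ] yaw 9.62 tilt 0.003 F [1.3 0.2 0.6] w 0.551
shift [-0.006   0.3442  0.0036] n>=10 turn 0.074
```

```bash
python3 -m creep '[[[-0.0005,0.0287,0,0,0,0,-0.3],[-0.0005,0.0287,0,0,0,0,-0.3],[-0.0005,0.0287,0,0,0,0,-0.3],[-0.0005,0.0287,0,0,0,0,-0.3],[-0.0005,0.0287,0,0,0,0,-0.3],[-0.0005,0.0287,0,0,0,0,-0.3],[-0.0005,0.0287,0,0,0,0,-0.3],[-0.0005,0.0287,0,0,0,0,-0.3],[-0.0005,0.0287,0,0,0,0,-0.3],[-0.0005,0.0287,0,0,0,0,-0.3],[-0.0005,0.0287,0,0,0,0,-0.3],[-0.0005,0.0287,0,0,0,0,-0.3]]]' && python3 -m creep '[[[0,0,0,0,0,0.074,-0.3],[0,0,0,0,0,0,-0.3],[0,0,0,0,0,0,-0.3]]]'; python3 go.py .4884,-.0271,.0055,5.4
python3 - <<'E'
from plant import viewer
import cv2
for n in("scene","top"):
    f=viewer.grab_frame(n)["color"]; cv2.imwrite(f"pics/{n}2.png",f)
E
```

```text
time_s: 8.2
ee_pos: [0.488, -0.0291, 0.1213]
tool_rot: [[0.986, 0.167, 0.001], [0.167, -0.986, -0.0], [0.001, 0.0, -1.0]]
wrist_force: [-0.0, 1.3, 0.2]
gripper_width: 0.652
time_s: 8.45
ee_pos: [0.4879, -0.0276, 0.1208]
tool_rot: [[0.996, 0.095, 0.0], [0.095, -0.996, 0.0], [0.0, -0.0, -1.0]]
wrist_force: [0.4, 0.3, -0.2]
gripper_width: 0.651
t 8.4 p [ 0.4879 -0.0276  0.1208] yaw 5.43 tilt 0.000 F [ 0.4  0.3 -0.2] w 0.651
shift [ 0.0005 -0.0004  0.1153] n>=4 turn 0.001
```

View pics/scene2.png

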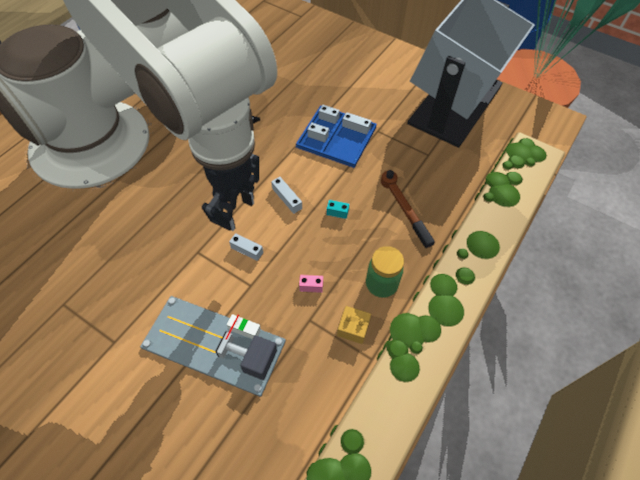

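The short bar lies square in the short row at (317,130), with its spare untouched at (328,114). The gripper is above the medium bar at (246,246). Grasping the medium bar.

```bash
python3 -m creep '[[[0,0,0.024,0,0,0,-0.3],[0,0,0.024,0,0,0,-0.3],[0,0,0.024,0,0,0,-0.3],[0,0,0.022,0,0,0,-0.3],[0,0,0.014,0,0,0,-0.3],[0,0,0.007,0,0,0,-0.3],[0,0,0,0,0,0,-0.3]]]' && python3 -m creep '[[[0,0,0,0,0,0,1],[0,0,0,0,0,0,1],[0,0,0,0,0,0,1],[0,0,0,0,0,0,1],[0,0,0,0,0,0,1],[0,0,0,0,0,0,1],[0,0,0,0,0,0,1]]]' 60 && python3 -m creep '[[[0,0,-0.02,0,0,0,1],[0,0,-0.03,0,0,0,1],[0,0,-0.03,0,0,0,1],[0,0,-0.02,0,0,0,1],[0,0,0,0,0,0,1]]]'; python3 go.py .5076,.3249,.105,9.6
```

```text
time_s: 9.13
ee_pos: [0.4872, -0.0268, 0.0043]
tool_rot: [[0.995, 0.096, -0.002], [0.096, -0.995, 0.001], [-0.002, -0.001, -1.0]]
wrist_force: [-0.1, 0.3, 0.6]
gripper_width: 0.653
time_s: 9.72
ee_pos: [0.4887, -0.0276, 0.0067]
tool_rot: [[0.996, 0.094, 0.002], [0.094, -0.996, -0.0], [0.002, 0.0, -1.0]]
wrist_force: [-0.8, 0.8, 7.8]
gripper_width: 0.267
time_s: 10.13
ee_pos: [0.4899, -0.028, 0.1103]
tool_rot: [[0.996, 0.094, 0.007], [0.094, -0.996, -0.001], [0.007, 0.002, -1.0]]
wrist_force: [1.0, 0.7, -0.9]
gripper_width: 0.266
t 10.1 p [ 0.4899 -0.028   0.1103] yaw 5.39 tilt 0.007 F [ 1.   0.7 -0.9] w 0.266
shift [ 0.0507 -0.3497  0.0049] n>=10 turn -0.074
```

```bash
python3 -m creep '[[[0.0042,-0.0291,0,0,0,0,1],[0.0042,-0.0291,0,0,0,0,1],[0.0042,-0.0291,0,0,0,0,1],[0.0042,-0.0291,0,0,0,0,1],[0.0042,-0.0291,0,0,0,0,1],[0.0042,-0.0291,0,0,0,0,1],[0.0042,-0.0291,0,0,0,0,1],[0.0042,-0.0291,0,0,0,0,1],[0.0042,-0.0291,0,0,0,0,1],[0.0042,-0.0291,0,0,0,0,1],[0.0042,-0.0291,0,0,0,0,1],[0.0042,-0.0291,0,0,0,0,1]]]' && python3 -m creep '[[[0,0,0,0,0,-0.074,1],[0,0,0,0,0,0,1],[0,0,0,0,0,0,1],[0,0,0,0,0,0,1]]]'; python3 go.py .5076,.3249,.0105,9.6
```

```text
time_s: 11.13
ee_pos: [0.5051, 0.3262, 0.1051]
tool_rot: [[0.996, 0.094, -0.0], [0.094, -0.996, 0.0], [-0.0, -0.0, -1.0]]
wrist_force: [0.9, -0.9, -2.4]
gripper_width: 0.266
time_s: 11.47
ee_pos: [0.5054, 0.3241, 0.1052]
tool_rot: [[0.986, 0.165, -0.0], [0.165, -0.986, -0.0], [-0.0, 0.0, -1.0]]
wrist_force: [-0.2, 0.0, -3.1]
gripper_width: 0.265
t 11.5 p [0.5054 0.3241 0.1052] yaw 9.47 tilt 0.000 F [-0.2  0.  -3.1] w 0.265
shift [ 0.0024 -0.0004  0.0947] n>=3 turn -0.002
```

```bash
python3 -m creep '[[[0.002,0,0.024,0,0,0,1],[0,0,0.024,0,0,0,1],[0,0,0.022,0,0,0,1],[0,0,0.013,0,0,0,1],[0,0,0.008,0,0,0,1],[0,0,0.004,0,0,0,1],[0,0,0,0,0,0,1]]]'; python3 go.py
```

```text
time_s: 12.05
ee_pos: [0.5077, 0.3248, 0.0113]
tool_rot: [[0.986, 0.166, 0.0], [0.166, -0.986, 0.0], [0.0, -0.0, -1.0]]
wrist_force: [0.4, -0.4, -1.6]
gripper_width: 0.258
t 12.1 p [0.5077 0.3248 0.0113] yaw 9.56 tilt 0.000 F [ 0.4 -0.4 -1.6] w 0.258
```

```bash
python3 -m creep '[[[0,0,0.001,0,0,0,1],[0,0,0,0,0,0,-0.1],[0,0,0,0,0,0,-0.1],[0,0,0,0,0,0,-0.1],[0,0,0,0,0,0,-0.1],[0,0,0,0,0,0,-0.1],[0,0,-0.01,0,0,0,-0.1],[0,0,-0.02,0,0,0,-0.1],[0,0,-0.03,0,0,0,-0.1],[0,0,-0.03,0,0,0,-0.1],[0,0,-0.02,0,0,0,-0.1]]]'; python3 go.py .4793,.1256,.12,-20.5
```

```text
time_s: 12.97
ee_pos: [0.5079, 0.3254, 0.1231]
tool_rot: [[0.986, 0.167, 0.002], [0.167, -0.986, 0.001], [0.003, -0.001, -1.0]]
wrist_force: [-0.5, 0.0, 0.8]
gripper_width: 0.549
t 13.0 p [0.5079 0.3254 0.1231] yaw 9.62 tilt 0.003 F [-0.5  0.   0.8] w 0.549
shift [-0.0616  0.1922  0.0028] n>=6 turn 0.526
```

```bash
python3 -m creep '[[[-0.0088,0.0274,0,0,0,0,-0.3],[-0.0088,0.0274,0,0,0,0,-0.3],[-0.0088,0.0274,0,0,0,0,-0.3],[-0.0088,0.0274,0,0,0,0,-0.3],[-0.0088,0.0274,0,0,0,0,-0.3],[-0.0088,0.0274,0,0,0,0,-0.3],[-0.0088,0.0274,0,0,0,0,-0.3]]]' && python3 -m creep '[[[0,0,0,0,0,0.105,-0.3],[0,0,0,0,0,0.105,-0.3],[0,0,0,0,0,0.105,-0.3],[0,0,0,0,0,0.105,-0.3],[0,0,0,0,0,0.105,-0.3],[0,0,0,0,0,0,-0.3],[0,0,0,0,0,0,-0.3]]]'; python3 go.py .4793,.1256,.0055,-20.5
```

```text
time_s: 13.55
ee_pos: [0.4783, 0.1245, 0.1202]
tool_rot: [[0.986, 0.167, 0.001], [0.167, -0.986, 0.0], [0.001, -0.0, -1.0]]
wrist_force: [0.9, -0.4, -0.5]
gripper_width: 0.649
time_s: 14.13
ee_pos: [0.4787, 0.1257, 0.1199]
tool_rot: [[0.938, -0.347, 0.001], [-0.347, -0.938, 0.0], [0.0, -0.0, -1.0]]
wrist_force: [0.0, -0.4, 0.3]
gripper_width: 0.647
t 14.1 p [0.4787 0.1257 0.1199] yaw -20.27 tilt 0.001 F [ 0.  -0.4  0.3] w 0.647
shift [ 0.0005 -0.      0.1144] n>=4 turn 0.004
```

```bash
python3 - <<'E'
from plant import viewer
from h import *
np.set_printoptions(precision=4,suppress=True)
F={n:viewer.grab_frame(n)["color"] for n in("scene","top")}
for n in F: cv2.imwrite(f"pics/{n}3.png",F[n])
a=cv2.resize(F["scene"][85:215,250:385],None,fx=3,fy=3); b=cv2.resize(F["top"][285:415,110:240],None,fx=3,fy=3)
cv2.imwrite("pics/c3.png",cv2.hconcat([a,b]))
E
```

```text
(no output)
```

View pics/c3.png

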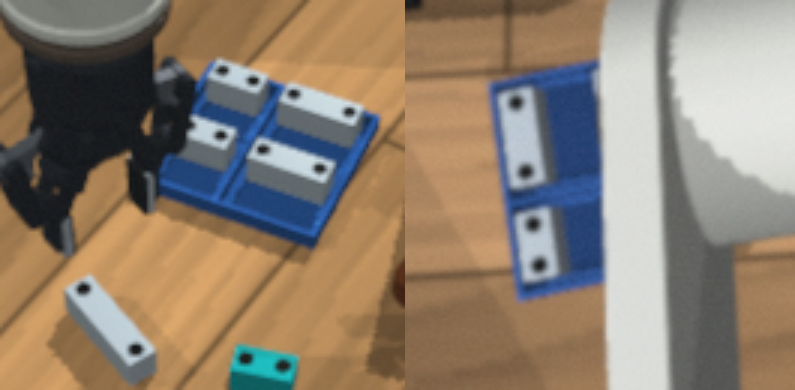

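All four bars lie flat in the tray: the medium bar at crop (290,165) is square beside its spare. Now grasping the long bar, with a stronger grip.

```bash
python3 -m creep '[[[0,0,0.024,0,0,0,-0.3],[0,0,0.024,0,0,0,-0.3],[0,0,0.024,0,0,0,-0.3],[0,0,0.022,0,0,0,-0.3],[0,0,0.014,0,0,0,-0.3],[0,0,0.006,0,0,0,-0.3],[0,0,0,0,0,0,-0.3]]]' && python3 -m creep '[[[0,0,0,0,0,0,1],[0,0,0,0,0,0,1],[0,0,0,0,0,0,1],[0,0,0,0,0,0,1],[0,0,0,0,0,0,1],[0,0,0,0,0,0,1],[0,0,0,0,0,0,1]]]' 90 && python3 -m creep '[[[0,0,-0.02,0,0,0,1],[0,0,-0.03,0,0,0,1],[0,0,-0.03,0,0,0,1],[0,0,-0.02,0,0,0,1],[0,0,0,0,0,0,1]]]'; python3 go.py .5132,-.2297,.105,12.3
```

```text
time_s: 14.82
ee_pos: [0.4781, 0.1256, 0.0044]
tool_rot: [[0.937, -0.348, -0.002], [-0.348, -0.937, -0.0], [-0.002, 0.001, -1.0]]
wrist_force: [0.6, -0.3, 0.1]
gripper_width: 0.651
time_s: 15.4
ee_pos: [0.4794, 0.1258, 0.0068]
tool_rot: [[0.937, -0.349, 0.002], [-0.349, -0.937, 0.0], [0.002, -0.001, -1.0]]
wrist_force: [-2.0, 0.4, 8.8]
gripper_width: 0.259
time_s: 15.82
ee_pos: [0.4806, 0.126, 0.1102]
tool_rot: [[0.937, -0.349, 0.007], [-0.349, -0.937, 0.001], [0.006, -0.003, -1.0]]
wrist_force: [0.6, 0.5, -2.7]
gripper_width: 0.258
t 15.8 p [0.4806 0.126  0.1102] yaw -20.44 tilt 0.007 F [ 0.6  0.5 -2.7] w 0.258
shift [0.1547 0.3219 0.0051] n>=10 turn -0.571
```

```bash
python3 -m creep '[[[0.0129,0.0268,0,0,0,0,1],[0.0129,0.0268,0,0,0,0,1],[0.0129,0.0268,0,0,0,0,1],[0.0129,0.0268,0,0,0,0,1],[0.0129,0.0268,0,0,0,0,1],[0.0129,0.0268,0,0,0,0,1],[0.0129,0.0268,0,0,0,0,1],[0.0129,0.0268,0,0,0,0,1],[0.0129,0.0268,0,0,0,0,1],[0.0129,0.0268,0,0,0,0,1],[0.0129,0.0268,0,0,0,0,1],[0.0129,0.0268,0,0,0,0,1]]]' && python3 -m creep '[[[0,0,0,0,0,-0.114,1],[0,0,0,0,0,-0.114,1],[0,0,0,0,0,-0.114,1],[0,0,0,0,0,-0.114,1],[0,0,0,0,0,-0.114,1],[0,0,0,0,0,0,1],[0,0,0,0,0,0,1]]]'; python3 go.py .5132,-.2297,.018,12.3
```

```text
time_s: 16.82
ee_pos: [0.5109, -0.2311, 0.1046]
tool_rot: [[0.937, -0.35, -0.001], [-0.35, -0.937, 0.0], [-0.001, -0.0, -1.0]]
wrist_force: [1.2, 1.0, -2.9]
gripper_width: 0.258
time_s: 17.4
ee_pos: [0.511, -0.2296, 0.1047]
tool_rot: [[0.978, 0.208, -0.001], [0.208, -0.978, 0.0], [-0.0, -0.001, -1.0]]
wrist_force: [-0.1, -0.4, -3.2]
gripper_width: 0.258
t 17.4 p [ 0.511  -0.2296  0.1047] yaw 11.99 tilt 0.001 F [-0.1 -0.4 -3.2] w 0.258
shift [0.0021 0.0006 0.0867] n>=3 turn -0.005
```

```bash
python3 -m creep '[[[0.002,0.0005,0.024,0,0,-0.005,1],[0,0,0.024,0,0,0,1],[0,0,0.02,0,0,0,1],[0,0,0.012,0,0,0,1],[0,0,0.006,0,0,0,1],[0,0,0,0,0,0,1],[0,0,0,0,0,0,1]]]'; python3 go.py
python3 - <<'E'
from plant import viewer
from h import *
F={n:viewer.grab_frame(n)["color"] for n in("scene","top")}
for n in F: cv2.imwrite(f"pics/{n}4.png",F[n])
a=cv2.resize(F["scene"][270:400,135:290],None,fx=2.5,fy=2.5); b=cv2.resize(F["top"][220:350,385:500],None,fx=2.5,fy=2.5)
cv2.imwrite("pics/c4.png",cv2.hconcat([a,b]))
E
```

```text
time_s: 17.98
ee_pos: [0.5137, -0.23, 0.02]
tool_rot: [[0.977, 0.215, 0.001], [0.215, -0.977, -0.0], [0.0, 0.0, -1.0]]
wrist_force: [-0.1, -0.8, -2.5]
gripper_width: 0.258
t 18.0 p [ 0.5137 -0.23    0.02  ] yaw 12.42 tilt 0.001 F [-0.1 -0.8 -2.5] w 0.258
```

View pics/c4.png

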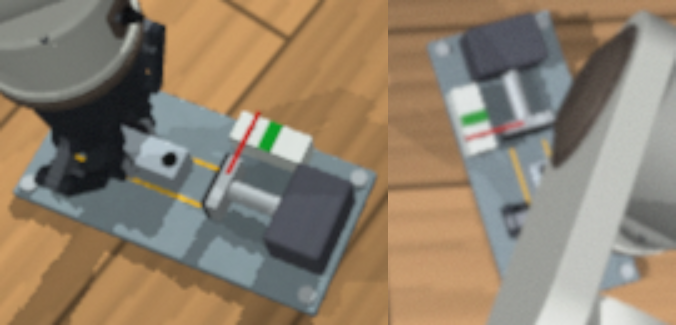

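The long bar sits between the yellow lines, a gap short of the pad, and the pointer is at rest (left of the green band). Setting it on the bed.

```bash
python3 -m creep '[[[0,0,0.002,0,0,0,1],[0,0,0.0005,0,0,0,1],[0,0,0.0005,0,0,0,1],[0,0,0,0,0,0,1],[0,0,0,0,0,0,1]]]'; python3 go.py
```

```text
time_s: 18.5
ee_pos: [0.5135, -0.2299, 0.0168]
tool_rot: [[0.976, 0.216, 0.0], [0.216, -0.976, -0.0], [0.0, 0.0, -1.0]]
wrist_force: [-2.7, 1.5, 6.3]
gripper_width: 0.251
t 18.5 p [ 0.5135 -0.2299  0.0168] yaw 12.48 tilt 0.000 F [-2.7  1.5  6.3] w 0.251
```

```bash
python3 -m creep '[[[0,0,-0.0005,0,0,0,1],[0.004,0,0,0,0,0,1],[0.005,0,0,0,0,0,1],[0.005,0,0,0,0,0,1],[0.004,0,0,0,0,0,1],[0.003,0,0,0,0,0,1],[0,0,0,0,0,0,1],[0,0,0,0,0,0,1]]]'; python3 go.py .5547,-.2206,.0168,12.3; python3 -m creep '[[[0.003,0,0,0,0,0,1],[0.003,0,0,0,0,0,1],[0.003,0,0,0,0,0,1],[0,0,0,0,0,0,1],[0,0,0,0,0,0,1]]]'; python3 go.py .5547,-.2206,.0168,12.3
```

```text
time_s: 19.17
ee_pos: [0.5344, -0.2251, 0.0168]
tool_rot: [[0.976, 0.216, 0.001], [0.216, -0.976, 0.0], [0.001, 0.0, -1.0]]
wrist_force: [1.9, 0.1, 0.5]
gripper_width: 0.261
t 19.2 p [ 0.5344 -0.2251  0.0168] yaw 12.50 tilt 0.001 F [1.9 0.1 0.5] w 0.261
shift [ 0.0208 -0.      0.0001] n>=1 turn 0.003
time_s: 19.58
ee_pos: [0.5429, -0.2233, 0.0168]
tool_rot: [[0.976, 0.216, 0.0], [0.216, -0.976, 0.0], [0.0, -0.0, -1.0]]
wrist_force: [-0.7, -0.8, 1.4]
gripper_width: 0.261
t 19.6 p [ 0.5429 -0.2233  0.0168] yaw 12.48 tilt 0.000 F [-0.7 -0.8  1.4] w 0.261
shift [ 0.0121 -0.      0.    ] n>=1 turn 0.003
```

```bash
python3 -m creep '[[[0.003,0,0,0,0,0,1],[0.003,0,0,0,0,0,1],[0.002,0,0,0,0,0,1],[0,0,0,0,0,0,1],[0,0,0,0,0,0,1],[0,0,0,0,0,0,1]]]'; python3 go.py .5547,-.2206,.0168,12.3
```

```text
time_s: 20.08
ee_pos: [0.5498, -0.2217, 0.0168]
tool_rot: [[0.976, 0.216, -0.001], [0.216, -0.976, 0.0], [-0.001, -0.0, -1.0]]
wrist_force: [-9.2, -1.1, 7.1]
gripper_width: 0.259
t 20.1 p [ 0.5498 -0.2217  0.0168] yaw 12.47 tilt 0.001 F [-9.2 -1.1  7.1] w 0.259
shift [ 0.005  -0.0001  0.    ] n>=1 turn 0.003
```

```bash
python3 -m creep '[[[0.002,0,-0.0003,0,0,0,1],[0,0,0,0,0,0,1],[0,0,0,0,0,0,1],[0,0,0,0,0,0,1]]]'; python3 go.py
python3 - <<'E'
from plant import viewer
from h import *
F={n:viewer.grab_frame(n)["color"] for n in("scene","top")}
for n in F: cv2.imwrite(f"pics/{n}5.png",F[n])
a=cv2.resize(F["scene"][290:390,190:290],None,fx=4,fy=4); b=cv2.resize(F["top"][215:315,390:490],None,fx=4,fy=4)
cv2.imwrite("pics/c5.png",cv2.hconcat([a,b]))
E
```

```text
time_s: 20.42
ee_pos: [0.5516, -0.2213, 0.0168]
tool_rot: [[0.976, 0.216, -0.002], [0.216, -0.976, 0.0], [-0.002, -0.001, -1.0]]
wrist_force: [-9.0, -2.4, 2.6]
gripper_width: 0.259
t 20.4 p [ 0.5516 -0.2213  0.0168] yaw 12.47 tilt 0.002 F [-9.  -2.4  2.6] w 0.259
```

View pics/c5.png

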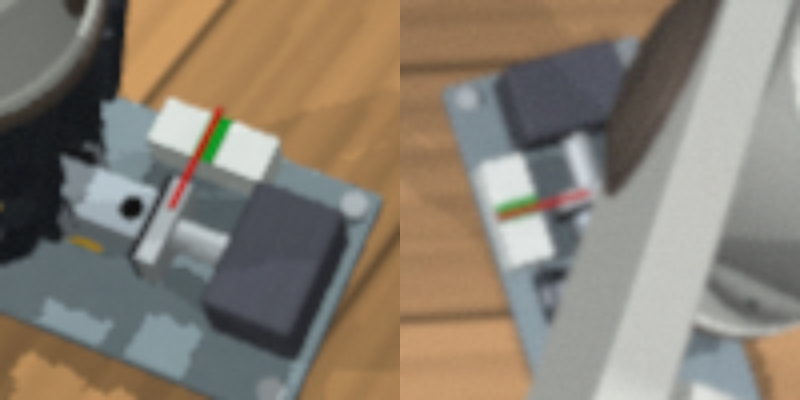

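The pointer stands just at the near edge of the green band, scene crop (207,140), so about 3 to 4 mm more is needed to reach mid-band.

```bash
python3 -m creep '[[[0.002,0,0,0,0,0,1],[0.002,0,0,0,0,0,1],[0,0,0,0,0,0,1],[0,0,0,0,0,0,1],[0,0,0,0,0,0,1],[0,0,0,0,0,0,1]]]'; python3 go.py
python3 - <<'E'
from plant import viewer
from h import *
F={n:viewer.grab_frame(n)["color"] for n in("scene","top")}
for n in F: cv2.imwrite(f"pics/{n}6.png",F[n])
a=cv2.resize(F["scene"][290:390,190:290],None,fx=4,fy=4); b=cv2.resize(F["top"][215:315,390:490],None,fx=4,fy=4)
cv2.imwrite("pics/c6.png",cv2.hconcat([a,b]))
E
```

```text
time_s: 21.02
ee_pos: [0.5552, -0.2205, 0.0168]
tool_rot: [[0.976, 0.216, -0.002], [0.216, -0.976, 0.0], [-0.002, -0.001, -1.0]]
wrist_force: [-12.0, -4.0, 6.0]
gripper_width: 0.257
t 21.0 p [ 0.5552 -0.2205  0.0168] yaw 12.47 tilt 0.002 F [-12.  -4.   6.] w 0.257
```

View pics/c6.png

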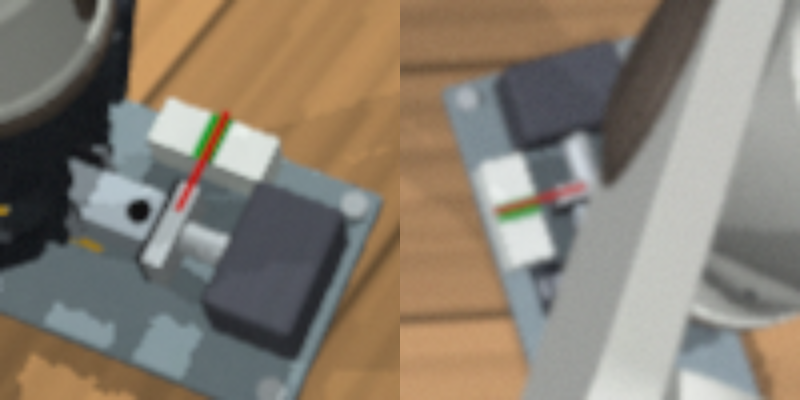

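The pointer now stands in mid-band in the scene crop (212,148). A numeric check of pointer travel, bar pose and tray bars comes before hand-in.

```bash
python3 - <<'E'
from h import *
np.set_printoptions(precision=4,suppress=True)
u=np.array([.977,.213]);nn=np.array([-.213,.977])
for n,(x0,y0,x1,y1) in(("scene",(190,300,290,350)),("top",(400,240,450,290))):
  r=[]
  for k in(0,6):
    im=cv2.imread(f"pics/{n}{k}.png")[y0:y1,x0:x1]; h=cv2.cvtColor(im,cv2.COLOR_BGR2HSV)
    m=(cv2.inRange(h,(0,110,90),(7,255,255))|cv2.inRange(h,(172,110,90),(180,255,255)))
    pts=cv2.findNonZero(m)[:,0]+[x0,y0]; W=np.array([plane(n,p,.038)[:2] for p in pts])-[.562,-.219]
    P=np.c_[W@u,W@nn]; P=P[(P[:,1]>.028)&(P[:,1]<.056)]; r.append(P[:,0].mean()); 
  print(n,"pointer",np.round(r,4),"travel %.4f"%(r[1]-r[0]))
t=cv2.imread("pics/top6.png");s=cv2.imread("pics/scene6.png"); c0=np.array([.4745,.3345]);a=np.radians(9.6);R=np.array([[np.cos(a),-np.sin(a)],[np.sin(a),np.cos(a)]])
for n,p,row in(("short",(317,130),-.041),("medium",(347,142),.031),("sp_s",(328,114),-.041),("sp_m",(357,122),.031)):
    H=holes(s,p,15); W=np.array([plane("scene",q,.030)[:2] for q in H]); d=W[1]-W[0]
    print(n,"row xy",R.T@(W.mean(0)-c0)-[row,0],"dyaw %.1f"%((np.degrees(np.arctan2(d[1],d[0]))-9.6+90)%180-90),"holes %.3f"%np.linalg.norm(d))
E
python3 go.py
```

```text
scene pointer [0.0272 0.0439] travel 0.0167
top pointer [0.0282 0.0448] travel 0.0166
short row xy [ 0.0002 -0.0138] dyaw -0.7 holes 0.024
medium row xy [ 0.0019 -0.0139] dyaw 0.4 holes 0.045
sp_s row xy [0.0019 0.0512] dyaw 3.9 holes 0.023
sp_m row xy [0.0014 0.0518] dyaw -0.5 holes 0.044
t 21.1 p [ 0.5552 -0.2205  0.0169] yaw 12.47 tilt 0.002 F [-12.7  -3.4   5.2] w 0.253
```

```bash
python3 -m creep '[[[0,0,0,0,0,0,1],[0,0,0,0,0,0,1],[0,0,0,0,0,0,1],[0,0,0,0,0,0,1],[0,0,0,0,0,0,1],[0,0,0,0,0,0,1]]]'; python3 -c "from plant import ticket; print(ticket.job_done())"
```

```text
time_s: 21.62
ee_pos: [0.5552, -0.2205, 0.0168]
tool_rot: [[0.976, 0.216, -0.002], [0.216, -0.976, 0.0], [-0.002, -0.001, -1.0]]
wrist_force: [-13.1, -4.1, 4.0]
gripper_width: 0.26
the job is handed in; nothing more can be done
None
```

I laid the short and medium bars in their own tray rows and pressed the long bar against the sprung stop, then handed the job in at 21.6 s while still pushing.

- **Tray bars:** both lie within 2 mm of mid-row, about 14 mm towards -y, and square to within 1° (scene view only). Both spares are still in place; one spare's angle read 3.9° off, which I take as noise from its small holes.
- **Stop:** the pointer is in the green band. Travel measured 16.6 to 16.7 mm in both views, about 11.6 N by the spring rate. The wrist reads about 13.7 N along the push, which I put down to some friction on the bed.
- **Long bar:** judged from the tool pose, it is within about 1 mm of the jig's centre line, 0.2° off square and resting on the bed. The gripper hid most of it, so I did not measure its final pose in the images.
- **Bystanders:** I never moved near the jar, grease block or ratchet, and the last full picture I viewed showed them unmoved; I did not measure them.

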